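# Screw the filler cap back on the mist lubricator

## Task

The saw's mist lubricator has been topped up: pick up its grey filler cap from the bench and set it on the neck of the tank. With light downward pressure turn it backwards (anticlockwise) until it has ridden up to the thread starts and clicks down off them, and only then screw it on clockwise until it is hand-tight on its sprung seal, without crushing the seal or pressing hard on the neck. Let go of it and leave everything else on the bench where it is.

Things in the scene. Friction and masses are not known exactly. Their poses are not given: they have to be found in the camera images.
- cap_mid (a point): The grey plastic filler cap, about 90 g, standing upright on the bench on its open skirt. Point on its axis half-way up its 46 mm height (23 mm above the skirt's edge); z up the axis, x along the grip bar. Skirt with top plate: 60 mm wide, 20 mm high; bore open below, 53 mm wide, 15 mm deep.
- cap_bar_end (a point): Middle of one end face of the cap's grip bar, 26 mm from the axis along x and 33 mm above the skirt's edge. The bar is plain and upright across the top plate: 52 mm long (x), 14 mm thick (y), 26 mm high, from 20 to 46 mm above the skirt's edge.
- cap_lugs (a point): Point on the cap's axis level with its three lugs, 3.5 mm above the skirt's edge. The lugs are round, 3 mm thick, 120 degrees apart inside the bore and stand in to 22.3 mm from the axis. Their angle to the bar is not given.
- tank: Grey sheet-metal tank of the mist lubricator, screwed to the bench: 150 mm (x) x 210 mm (y), 115 mm high, origin under its centre. A valve block with gauge and nozzle arms stands along its left (+y) end, up to 85 mm above the tank's top and 100 mm or more from the neck's axis.
- neck_base (a point): Foot of the steel filler neck ('neck') on the tank's top plate, on the neck's upright axis. Flange 64 mm wide, 3 mm high; tube 42 mm wide, its mouth tapering from 16.5 to 19 mm up to 39 mm; the seal stands out of it to 24.1 mm up. A cap set on the neck stands with its lugs on the threads, its skirt's edge 10.2 to 17.2 mm above this point, according to its angle.
- neck_starts (a point): Point on the neck's axis level with its three blunt thread starts, 18 mm above neck_base, 120 degrees apart; their angles are not given. From them the threads (2.5 mm thick, 49 mm across, 150 degrees long) fall clockwise, seen from above, 21 mm per turn. A cap turned back rides up them to 17.2 mm, then drops 7 mm off the starts (the click), once every third of a turn.
- seal_top (a point): Black rubber ring ('seal') in the neck's mouth, 37 mm wide (point: centre of its top, at rest). It sinks 1 mm per 5 N. After the click the cap, turned clockwise, goes down under the threads (1.5 mm play), meets the seal with its skirt's edge 9.1 mm above neck_base and is hand-tight (6 to 15 N) 20 to 50 degrees later, at 0.1 to 0.2 N m; 24 N crushes it. The thread's friction then holds it.
- offcut: Bystander: offcut of 40 x 40 mm aluminium profile, 160 mm long (x), lying; origin under its centre.
- bracket: Bystander: small aluminium angle bracket, 60 x 38 mm, 60 mm high; origin under its centre.
- caliper: Bystander: slide caliper, 210 mm long (x), lying flat, 12 mm high.
- driver: Bystander: screwdriver with blue handle, lying.
- tape: Bystander: roll of green tape, 100 mm wide, 25 mm high; origin under its centre.
- screws: Bystander: small grey tray of screws, 110 x 80 mm, 30 mm high; origin under its centre.
- hexkeys: Bystander: hex keys in an upright yellow holder, 50 x 30 mm, 140 mm high; origin under its centre.
- oil: Bystander: white plastic bottle, 60 mm wide, 150 mm high; origin under its centre.
Things that resemble listed ones, but are neither listed nor needed, are in the scene too. Leave any blue or red look-alike of the part that bears cap_mid alone.

How it is judged:
By the outcome, as a careful person would: the job done as asked, in the order asked, and still so for the second after the job is handed in, with the robot touching nothing.
It also fails if it takes over 64 s, if anything falls off the work surface, if the arm or the gripper's body presses on something with over 40 N, if the wrist force passes 120 N, or if a joint passes its speed limit or range.

## Robot

A 6-joint arm with a two-finger parallel gripper is mounted at the origin on the work surface. World frame = base frame: x ahead of the robot, y to its left, z up, the work surface at z = 0. Lengths are in m, angles in rad, forces in N, time in s.
With the tool pointing down it reaches from about 0.35 to 0.975 m from the base axis. Payload 4.9 kg.
Tool frame: the origin (TCP) lies at the very end of the fingers, on their centre line; the grasp point (between the pads) lies 19 mm behind it (ctrl.grip_point_offset is the distance from the TCP to the grasp point, in m); z points along the fingers, y is the line along which they close (so a half turn about z gives the same grasp; the last joint's range is limited). The gripper opens to 85 mm and grips with 20 to 120 N. Pads are 22 mm wide; open, the fingers measure 114 mm over their backs; the gripper's body (76 mm by 85 mm) begins 54 mm behind the grasp point. The pads swing forward as they close: fully open they stand 13 mm farther back than shut.
Start: joints at [-1.259, 0.053, 1.613, -0, 1.476, -0.119], TCP at [0.261, -0.568, 0.231] pointing down, gripper open.
Joint ranges: [-3.01, 3.01], [-1.01, 2.22], [0.06, 2.58], [-1.02, 4.17], [0.09, 2.62], [-3.14, 3.14]. Speed limits (rad/s): [2.57, 2.57, 3.14, 3.14, 3.14, 3.14].

## Interface

Orientations are given as a rotation vector (axis times angle).
In Python, from station import ctrl gives the robot as it stands.
- The arm moves only by the tool send_rows, never from a script. Its argument "rows" is a list of rows, each a list of 3 entries, a list of its own where there are three numbers: the finger opening in cm, from 0 to 8.54, then the shift along the tool's x, y, z in cm, then the turn about the tool's z in degrees. A call has 1 to 10 rows; each row shifts and turns the commanded pose from where the row before left it, along the tool's axes as they then stand; what a row does not reach is not made up. A row lasts 1/8 s, in which the tool goes at most 62.5 mm and 10.7 degrees, less where a joint would pass 70% of its speed; a pose out of reach is approached as far as the arm can. A call with a gripper value outside its range is refused whole. The fingers move at their own pace and stop on an object; "newtons" is the grip in N (left out, the last holds). Time passes only in rows, so rows that do not move let the fingers close. It gives the time, the measured TCP pose, the force, the opening and the grip force at its end, in the units of the state.
- ctrl.get_obs(): the state, without advancing time (a new reading comes with each control period).
- ctrl.get_image(name): name is "scene" or "side" or "wrist"; returns a dict with "frame" (400x640x3 uint8, red, green, blue), "range_z" (400x640 float32, m along the optical axis (not along the pixel's ray), 0 where there is no reading), "fx", "fy", "cx", "cy" (pixels), "k1" (the pictures are not rectified: a ray, as slopes to the right and down, at radius r is drawn at 1 + k1 r^2 times it, then the intrinsics apply), "cam_to_world" (4x4, takes a point from camera to world coordinates). Camera axes: x right, y down, z forward; pixel columns grow to the right and rows downward; lengths in m; the calibration is good to about 2 mm. A picture is of the moment at which its call begins.
- ctrl.finish_job(): hands the job in; it is judged then, once.
The state is a dict: "t": time; "q": joint angles; "dq": joint speeds; "effort": joint torques, N m; "tool_pos": TCP position; "tool_rot": TCP orientation; "contact_force": force on the tool from outside, world axes, zero at the start; "wrist_torque": the same for the moment, N m; "opening": finger opening in m; "grip_force": force on a finger pad.
Only numpy, scipy, OpenCV 4.12 (cv2) and the standard library are available. Lean on these libraries where they do the work, as an engineer would, in place of code of your own. Each camera call takes 0.05 s, during which the arm holds its last target. There are 200 camera calls.

## Working session

There is one attempt and no reset: what is moved stays moved. The work goes in short steps, Python scripts to look and compute and a tool call to move; the robot and the scene stay as the last step left them, time stands still between calls to the robot, and variables do not carry over. Pictures are saved under pics/ and viewed, at most 10 in all, crops included, and the job is handed in when it is done.

Besides the shell and the picture viewer there is one more tool, called by a JSON object that holds its "method" and its "body", one argument or row to a line. send_rows: Moves the arm, as the interface text tells. Its arguments: {"type":"object","properties":{"rows":{"type":"array","items":{"type":"array"}},"newtons":{"type":"number"}},"required":["rows"]}

```bash
ls; mkdir -p pics; cat > h.py <<'E'
import numpy as np, cv2
from station import ctrl
def shot(n):
    im=ctrl.get_image(n); np.save(f'{n}.npy',im,allow_pickle=True); return im
def load(n): return np.load(f'{n}.npy',allow_pickle=True).item()
def world(im,u,v,z=None):
    "world points of pixels; depth from range_z unless z (world height) given"
    u=np.atleast_1d(u).astype(float);v=np.atleast_1d(v).astype(float)
    xd=(u-im['cx'])/im['fx'];yd=(v-im['cy'])/im['fy'];x,y=xd.copy(),yd.copy()
    for _ in range(20):
        s=1+im['k1']*(x*x+y*y);x,y=xd/s,yd/s
    T=np.array(im['cam_to_world']);d=np.stack([x,y,np.ones_like(x)],1)
    if z is None: dd=im['range_z'][v.astype(int),u.astype(int)]
    else: dd=(z-T[2,3])/(d@T[:3,:3].T)[:,2]
    return (d*dd[:,None])@T[:3,:3].T+T[:3,3]
def save(f,name): cv2.imwrite('pics/'+name,f[:,:,::-1])
E
python3 - <<'E'
from h import *
a=shot('scene');b=shot('side')
save(a['frame'],'scene.png')
save(b['frame'],'side.png')
for i in(a,b):print(i['k1'],i['fx'],np.round(i['cam_to_world'],3).tolist())
print(ctrl.get_obs(),ctrl.grip_point_offset)
E
```

```text
pics
-0.018339975404957878 449.91045849541774 [[-0.194, 0.757, -0.624, 1.378], [0.981, 0.162, -0.11, 0.13], [0.018, -0.633, -0.774, 1.159], [0.0, 0.0, 0.0, 1.0]]
-0.14517103106055293 519.0090443411009 [[0.927, -0.277, 0.252, 0.175], [-0.375, -0.685, 0.625, -0.941], [-0.001, -0.674, -0.739, 1.177], [0.0, 0.0, 0.0, 1.0]]
{'t': 0.1, 'q': array([-1.25899555e+00,  5.33277842e-02,  1.61416472e+00, -9.23100960e-06,
        1.47601049e+00, -1.19002093e-01]), 'dq': array([ 0.00147313, -0.00064268, -0.00232834, -0.00097854, -0.00058331,
        0.0005501 ]), 'effort': array([ 6.11625292e-04, -3.94907463e+01, -3.71363032e+01, -1.05640179e-04,
        3.93429204e-03,  6.22088301e-07]), 'tool_pos': array([ 0.2608209 , -0.56734895,  0.23015827]), 'tool_rot': array([-3.06713558e+00, -6.71077895e-01,  3.03005945e-04]), 'contact_force': array([0.25751504, 0.11499471, 0.31375617]), 'wrist_torque': array([-0.02621168, -0.0242051 ,  0.000593  ]), 'grip_force': 0.0, 'opening': 0.08512333246371633} 0.0187
```

View pics/scene.png

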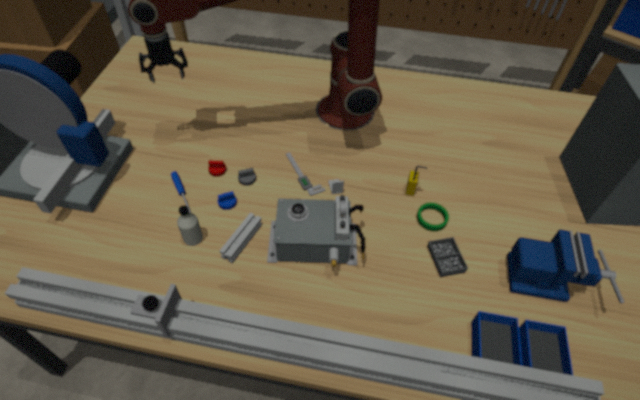

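View pics/side.png

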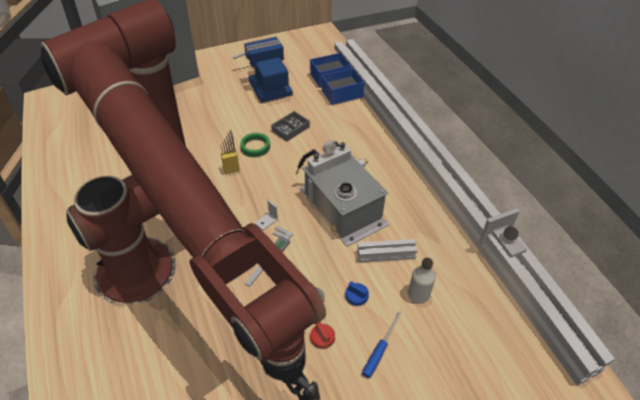

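The scene image shows three caps: red (217,168), blue (228,200) and grey (247,177). The black-and-grey filler-like thing at (150,303) is on the rail. The grey cap at (247,177) is the choice. The neck is at (297,209) in the scene image and (346,190) in the side image.

```bash
python3 - <<'E'
from h import *
a=load('scene');b=load('side')
c=cv2.resize(a['frame'][155:225,200:340],None,fx=5.5,fy=5.5,interpolation=cv2.INTER_CUBIC)
save(c,'crop1.png')
for u,v in[(247,177),(247,173),(297,209),(297,207),(285,225),(325,225)]:print(u,v,world(a,u,v).round(4))
for u,v in[(346,190),(346,186),(335,200),(365,195)]:print('side',u,v,world(b,u,v).round(4))
# cloud above bench around cap and neck
V,U=np.mgrid[155:225,200:340];P=world(a,U.ravel(),V.ravel())
def near(P,x,y,r,z0,z1):
    m=(np.hypot(P[:,0]-x,P[:,1]-y)<r)&(P[:,2]>z0)&(P[:,2]<z1);return P[m]
p=world(a,247,176)[0];q=near(P,p[0],p[1],.045,.008,.06);print('cap',len(q),q.min(0),q.max(0),q.mean(0))
t=near(P,p[0],p[1],.045,.03,.06);print('bar',len(t),t.mean(0),np.linalg.svd(t[:,:2]-t[:,:2].mean(0))[2][0])
p=world(a,297,209)[0];q=near(P,p[0],p[1],.05,.125,.2);print('neck',len(q),q.min(0),q.max(0),q.mean(0))
E
```

```text
247 177 [[ 0.4379 -0.2653  0.0236]]
247 173 [[ 0.4323 -0.2655  0.0375]]
297 209 [[ 0.6097 -0.0539  0.1247]]
297 207 [[ 0.6    -0.0561  0.1211]]
285 225 [[ 0.6668 -0.076   0.1172]]
325 225 [[0.6453 0.0351 0.1199]]
side 346 190 [[ 0.6204 -0.0485  0.1226]]
side 346 186 [[ 0.6279 -0.0321  0.1199]]
side 335 200 [[ 0.58   -0.0652  0.1148]]
side 365 195 [[ 0.6657 -0.0783  0.1134]]
cap 253 [ 0.39672259 -0.30083636  0.0080192 ] [ 0.45920804 -0.2399923   0.05205816] [ 0.43679803 -0.2662292   0.0281804 ]
bar 92 [ 0.43030509 -0.26954731  0.04295738] [ 0.51551605 -0.85687992]
neck 172 [ 0.5947056  -0.07933193  0.12508707] [ 0.63978211 -0.0259336   0.14456303] [ 0.61957139 -0.04915686  0.13519991]
```

View pics/crop1.png

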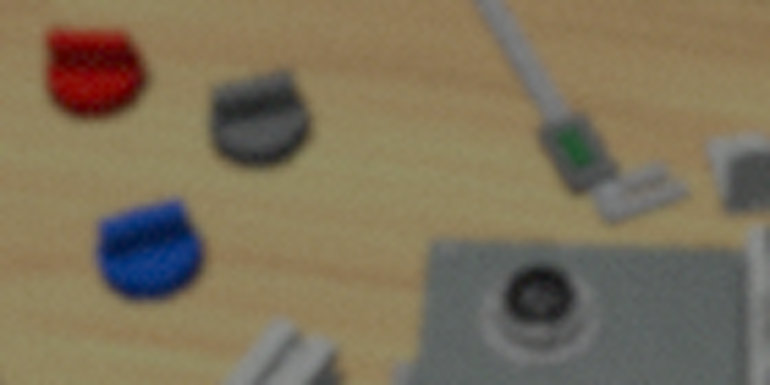

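The crop confirms the grey cap at crop (258,118), with its bar pointing roughly along +y and tilted. The neck's black seal is at crop (540,295). Next I move above the cap and look with the wrist camera.

{"method": "send_rows", "body": {
  "rows": [
    [8.5,[4.7,-3.3,0],0],
    [8.5,[4.7,-3.3,0],0],
    [8.5,[4.7,-3.3,0],0],
    [8.5,[4.7,-3.3,0],0],
    [8.5,[4.7,-3.3,0],0],
    [8.5,[4.7,-3.3,0],0],
    [8.5,[0,0,0],0],
    [8.5,[0,0,0],0]
  ]
}}

```text
t: 1.1
tool_pos: [0.4343, -0.2702, 0.2309]
tool_rot: [-3.069, -0.672, 0.001]
contact_force: [0.5, 0.7, 0.0]
opening: 0.0852
grip_force: 0.0
```

```bash
python3 - <<'E'
from h import *
o=ctrl.get_obs();print(o['t'],o['tool_pos'],o['tool_rot'],o['q'])
a=shot('wrist');save(a['frame'],'w1.png');print(np.round(a['cam_to_world'],3).tolist(),a['k1'],a['fx'])
V,U=np.mgrid[0:400,0:640];P=world(a,U.ravel(),V.ravel())
g=a['range_z'].ravel()>0
for z0,z1 in[(.012,.06),(.03,.06),(.042,.05)]:
    m=g&(P[:,2]>z0)&(P[:,2]<z1)&(np.hypot(P[:,0]-.434,P[:,1]+.267)<.045);q=P[m]
    print(len(q),q.mean(0),q.min(0),q.max(0),cv2.minAreaRect(q[:,:2].astype(np.float32)*1000) if len(q)>3 else '')
E
```

```text
1.1 [ 0.43431764 -0.27022399  0.23094554] [-3.06870196e+00 -6.72266020e-01  1.11505439e-03] [-7.01868381e-01 -2.22747566e-01  1.87235478e+00 -4.94642910e-04
  1.49250915e+00  4.37637219e-01]
[[0.419, -0.872, -0.255, 0.498], [-0.908, -0.402, -0.116, -0.24], [-0.002, 0.28, -0.96, 0.374], [0.0, 0.0, 0.0, 1.0]] -0.016649189534609782 281.84225097031225
1748 [ 0.42820681 -0.26933032  0.02866202] [ 0.39426637 -0.30167633  0.01222707] [ 0.45660478 -0.23963773  0.04865689] ((425.419921875, -270.2224426269531), (61.60030746459961, 61.72956466674805), 70.92742156982422)
577 [ 0.42675125 -0.26997836  0.04491758] [ 0.40809968 -0.29497039  0.0302733 ] [ 0.44292067 -0.24579507  0.04865689] ((425.2907409667969, -270.4760437011719), (14.53577709197998, 51.69205093383789), 28.749792098999023)
496 [ 0.42600454 -0.27041553  0.04632438] [ 0.40809968 -0.29497039  0.04211973] [ 0.44292067 -0.24605983  0.04865689] ((425.2229309082031, -270.48284912109375), (14.361404418945312, 51.68817901611328), 28.35970115661621)
```

View pics/w1.png

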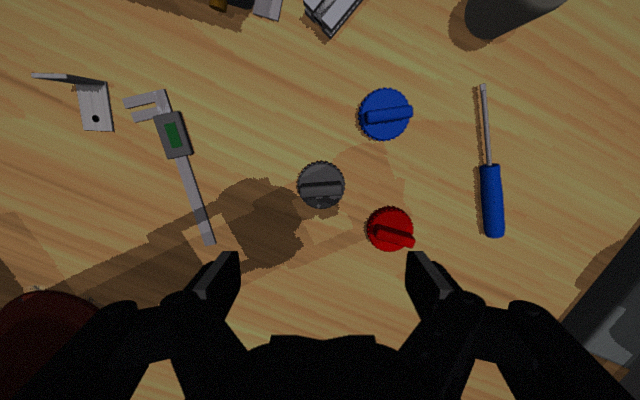

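The wrist view shows the grey cap at (321,185), with its bar close to horizontal in the image. Blue is at (386,114) and red at (390,228). The measured cap centre is (0.425,-0.270), the bar is 14.4 x 51.7 mm and its top is at 0.046, which all match the description. The fingers must close along 28.5°, so the turn is 94° anticlockwise (tool -94).

{"method": "send_rows", "body": {
  "rows": [
    [7,[-0.82,-0.38,0],0],
    [7,[0,0,1.4],-10.4],
    [7,[0,0,1.4],-10.4],
    [7,[0,0,1.4],-10.4],
    [7,[0,0,1.4],-10.4],
    [7,[0,0,1.4],-10.4],
    [7,[0,0,1.4],-10.4],
    [7,[0,0,1.4],-10.4],
    [7,[0,0,1.4],-10.4],
    [7,[0,0,1.4],-10.4]
  ],
  "newtons": 40
}}

```text
t: 2.4
tool_pos: [0.4244, -0.2713, 0.1048]
tool_rot: [-1.606, -2.7, 0.0]
contact_force: [-0.3, -0.1, -0.0]
opening: 0.0701
grip_force: 0.0
```

```bash
cat >> h.py <<'E'
from scipy.spatial.transform import Rotation as Ro
def state():
    o=ctrl.get_obs();R=Ro.from_rotvec(o['tool_rot']).as_matrix()
    print('t',o['t'],'p',(o['tool_pos']*1e3).round(1),'yaw_y',np.degrees(np.arctan2(R[1,1],R[0,1])).round(1),'tilt',R[2].round(4),'q6',o['q'][5].round(3),'F',o['contact_force'].round(1),'M',o['wrist_torque'].round(3),'open',round(o['opening']*1e3,1),'grip',round(o['grip_force'],1));return o,R
def rel(x,y,z):
    o,R=state();print('tool shift cm',(R.T@(np.array([x,y,z])-o['tool_pos'])*100).round(2))
E
python3 - <<'E'
from h import *
rel(.4253,-.2704,.022)
E
```

```text
t 2.4 p [ 424.4 -271.3  104.8] yaw_y 28.5 tilt [ 2.e-04 -3.e-04 -1.e+00] q6 -1.214 F [-0.3 -0.1 -0. ] M [ 0.004 -0.021 -0.026] open 70.1 grip 0.0
tool shift cm [0.03 0.12 8.28]
```

{"method": "send_rows", "body": {
  "rows": [
    [6,[0.03,0.12,3],0],
    [6,[0,0,3],0],
    [6,[0,0,2.2],0],
    [6,[0,0,0],0],
    [1,[0,0,0],0],
    [1,[0,0,0],0],
    [1,[0,0,0],0],
    [1,[0,0,0],0],
    [1,[0,0,0],0],
    [1,[0,0,0],0]
  ],
  "newtons": 40
}}

```text
t: 3.65
tool_pos: [0.4273, -0.2702, 0.0247]
tool_rot: [1.61, 2.695, -0.001]
contact_force: [-0.7, 0.1, 6.1]
opening: 0.0132
grip_force: 40.1
```

```bash
python3 - <<'E'
from h import *
rel(.4253,-.2704,.022)
E
```

```text
t 3.65 p [ 427.3 -270.2   24.7] yaw_y 28.3 tilt [-2.4e-03  5.0e-04 -1.0e+00] q6 -1.205 F [-0.7  0.1  6.1] M [-0.056  0.165  0.015] open 13.2 grip 40.1
tool shift cm [ 0.08 -0.18  0.27]
```

{"method": "send_rows", "body": {
  "rows": [
    [1,[0,0,-2],0],
    [1,[0,0,-5],0],
    [1,[0,0,-5],0],
    [1,[0,0,-5],0],
    [1,[0,0,-4.5],0],
    [1,[0.3,6,0],0],
    [1,[0.3,6,0],0],
    [1,[0.3,6,0],0],
    [1,[0.3,6,0],0],
    [1,[0,3.2,0],0]
  ],
  "newtons": 60
}}

```text
t: 4.9
tool_pos: [0.6618, -0.1275, 0.237]
tool_rot: [-1.607, -2.697, -0.0]
contact_force: [-0.8, 0.5, -2.0]
opening: 0.0126
grip_force: 59.1
```

{"method": "send_rows", "body": {
  "rows": [
    [1,[0,0,0],0],
    [1,[0,0,0],0],
    [1,[0,0,0],0]
  ]
}}

```text
t: 5.28
tool_pos: [0.6594, -0.1306, 0.2382]
tool_rot: [-1.613, -2.696, 0.0]
contact_force: [-0.1, -0.3, -0.9]
opening: 0.013
grip_force: 59.1
```

```bash
python3 - <<'E'
from h import *
state()
a=shot('wrist');save(a['frame'],'w2.png')
b=shot('scene');shot('side')
V,U=np.mgrid[0:400,0:640];P=world(a,U.ravel(),V.ravel());g=a['range_z'].ravel()>0
n=g&(np.hypot(P[:,0]-.617,P[:,1]+.05)<.045)
for z0,z1 in[(.116,.1225),(.1225,.15),(.125,.16),(.148,.16)]:
    q=P[n&(P[:,2]>z0)&(P[:,2]<z1)]
    if len(q)>5: print(z0,len(q),q.mean(0).round(4),q.min(0).round(4),q.max(0).round(4),cv2.minEnclosingCircle(q[:,:2].astype(np.float32)*1000))
print(np.median(P[g&(np.abs(P[:,0]-.58)<.01)&(np.abs(P[:,1]+.10)<.03)],0))
E
```

```text
t 5.275 p [ 659.4 -130.6  238.2] yaw_y 28.2 tilt [ 2.e-04 -4.e-04 -1.e+00] q6 -0.799 F [-0.1 -0.3 -0.9] M [ 0.032 -0.058  0.035] open 13.0 grip 59.1
0.116 3305 [ 0.6167 -0.0482  0.1179] [ 0.5726 -0.0945  0.116 ] [ 0.6619 -0.0051  0.1225] ((617.00537109375, -50.001834869384766), 44.98686599731445)
0.1225 2676 [ 0.6139 -0.0491  0.1326] [ 0.5895 -0.0739  0.1225] [ 0.6386 -0.0245  0.1417] ((614.0660400390625, -49.322147369384766), 24.840503692626953)
0.125 2066 [ 0.614  -0.0493  0.1354] [ 0.5895 -0.0739  0.125 ] [ 0.6386 -0.0245  0.1417] ((614.0660400390625, -49.322147369384766), 24.840503692626953)
[ 0.58007784 -0.09318473  0.11575551]
```

View pics/w2.png

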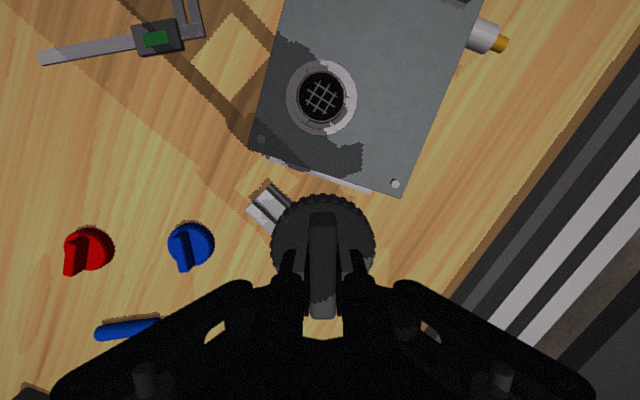

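The wrist view shows the neck at (321,97) on the tank. The cap is held upright at (322,243) and the bar sits between the fingers. The thread circle fits at (0.6141,-0.0493) with radius 24.8, against 24.5 expected. Next I check how the cap is offset in the grip.

```bash
python3 - <<'E'
from h import *
from scipy.optimize import least_squares
o,R=state()
a=load('wrist')
V,U=np.mgrid[0:400,0:640];P=world(a,U.ravel(),V.ravel());g=a['range_z'].ravel()>0
L=(P-o['tool_pos'])@R*1000   # tool frame mm
m=g&(np.hypot(L[:,0],L[:,1])<40)&(abs(L[:,2])<40)
print(np.histogram(L[m][:,2],np.arange(-30,34,4)))
bt=L[m&(L[:,2]<-15)&(abs(L[:,1])<7)];print('bar',len(bt),bt.min(0),bt.max(0),np.median(bt,0))
f=L[m&(L[:,2]>0)&(L[:,2]<10)&(L[:,0]>3)]
an=np.degrees(np.arctan2(f[:,1],f[:,0]));r=np.hypot(f[:,0],f[:,1]);E=[]
for k in range(-70,71,5):
    s=np.where(abs(an-k)<2.5)[0]
    if len(s)>3:E.append(f[s[np.argmax(r[s])]])
E=np.array(E);s=least_squares(lambda p:np.hypot(E[:,0]-p[0],E[:,1]-p[1])-p[2],[0,0,30],loss='soft_l1').x;print(len(E),s,E[:,2].mean())
# thread circle fit
w=P[g&(np.hypot(P[:,0]-.614,P[:,1]+.0493)<.03)&(P[:,2]>.126)]*1000
an=np.degrees(np.arctan2(w[:,1]+49.3,w[:,0]-614));r=np.hypot(w[:,1]+49.3,w[:,0]-614)
E=[np.r_[k,w[s[np.argmax(r[s])]],r[s].max()] for k in range(-180,180,10) for s in[np.where(abs(an-k)<5)[0]] if len(s)>3]
print(np.round(E,1).tolist())
E=np.array(E);print(least_squares(lambda p:np.hypot(E[:,1]-p[0],E[:,2]-p[1])-p[2],[614,-49,24],loss='soft_l1').x)
E
```

```text
t 5.425 p [ 659.7 -130.6  238.6] yaw_y 28.2 tilt [-2.e-04  1.e-04 -1.e+00] q6 -0.798 F [-0.2 -0.3 -0.9] M [-0.033  0.017  0.03 ] open 12.9 grip 59.1
(array([ 272,  578, 2451,  253,  236,  189,   93,   49, 2863,  451,  178,
        157,  119,   41,    0]), array([-30, -26, -22, -18, -14, -10,  -6,  -2,   2,   6,  10,  14,  18,
        22,  26,  30]))
bar 2957 [-25.15312825  -6.99664262 -39.15112461] [ 26.92042301   6.99742309 -15.13608793] [  4.36765098   0.13827447 -21.33309651]
29 [ 1.12765025 -0.66039198 30.67551261] 8.296425446785182
[[-180.0, 589.5, -51.0, 130.5, 24.5], [-170.0, 589.9, -53.4, 130.6, 24.5], [-160.0, 590.6, -56.6, 130.7, 24.6], [-150.0, 593.8, -63.0, 131.2, 24.4], [-140.0, 594.9, -65.1, 131.3, 24.8], [-130.0, 598.8, -68.6, 133.8, 24.6], [-120.0, 601.5, -70.6, 131.9, 24.7], [-110.0, 604.3, -72.0, 134.7, 24.6], [-100.0, 610.9, -73.9, 133.5, 24.8], [-90.0, 614.4, -73.9, 128.1, 24.6], [-80.0, 618.2, -73.7, 127.8, 24.8], [-70.0, 621.7, -72.8, 129.4, 24.7], [-60.0, 627.8, -69.5, 130.1, 24.5], [-50.0, 630.0, -68.3, 130.9, 24.9], [-40.0, 633.8, -64.4, 130.6, 24.9], [-30.0, 634.8, -62.9, 132.5, 24.9], [-20.0, 636.7, -59.1, 131.7, 24.7], [-10.0, 638.4, -53.5, 131.4, 24.8], [0.0, 638.6, -50.8, 134.3, 24.6], [10.0, 638.0, -43.0, 134.3, 24.8], [20.0, 637.5, -42.5, 135.7, 24.5], [30.0, 636.3, -38.7, 135.4, 24.7], [40.0, 633.5, -34.2, 128.7, 24.7], [50.0, 629.0, -29.6, 129.1, 24.7], [60.0, 626.0, -27.8, 129.7, 24.6], [70.0, 620.8, -25.4, 130.0, 24.8], [80.0, 618.6, -25.0, 130.8, 24.7], [90.0, 614.6, -24.5, 130.5, 24.8], [100.0, 611.1, -25.0, 132.0, 24.5], [110.0, 606.5, -26.8, 132.6, 23.8], [120.0, 603.4, -27.8, 133.4, 24.0], [130.0, 598.1, -31.5, 133.4, 23.9], [140.0, 594.4, -34.7, 135.6, 24.4], [150.0, 593.2, -36.6, 128.6, 24.4], [160.0, 591.5, -38.9, 127.4, 24.8], [170.0, 590.0, -44.6, 130.1, 24.5]]
[614.15863258 -49.4316575   24.60075934]
```

{"method": "send_rows", "body": {
  "rows": [
    [1,[0,0,0],10],
    [1,[0,0,0],10],
    [1,[0,0,0],0],
    [1,[0,0,0],0]
  ]
}}

```text
t: 5.92
tool_pos: [0.6601, -0.1301, 0.2384]
tool_rot: [2.053, 2.378, 0.0]
contact_force: [0.4, 0.8, -1.6]
opening: 0.013
grip_force: 59.0
```

```bash
cat >> h.py <<'E'
def capto(z,c=1.0,ax=(614.2,-49.4)):
    o,R=state();x=R[:2,0];t=np.array(ax)-c*x;rel(t[0]/1e3,t[1]/1e3,z)
E
python3 - <<'E'
from h import *
capto(.172)
E
```

```text
t 5.925 p [ 660.1 -130.1  238.4] yaw_y 8.4 tilt [-0.e+00  1.e-04 -1.e+00] q6 -0.452 F [ 0.4  0.8 -1.6] M [-0.003 -0.076  0.067] open 13.0 grip 59.0
t 5.925 p [ 660.1 -130.1  238.4] yaw_y 8.4 tilt [-0.e+00  1.e-04 -1.e+00] q6 -0.452 F [ 0.4  0.8 -1.6] M [-0.003 -0.076  0.067] open 13.0 grip 59.0
tool shift cm [ 8.55 -3.36  6.64]
```

{"method": "send_rows", "body": {
  "rows": [
    [1,[3,-1.2,0],0],
    [1,[3,-1.2,0],0],
    [1,[2.55,-0.96,0],0],
    [1,[0,0,3],0],
    [1,[0,0,3],0],
    [1,[0,0,0.6],0],
    [1,[0,0,0],0],
    [1,[0,0,0],0],
    [1,[0,0,0],0]
  ]
}}

```text
t: 7.05
tool_pos: [0.6155, -0.0504, 0.1739]
tool_rot: [2.054, 2.374, 0.002]
contact_force: [-0.6, -0.5, -0.8]
opening: 0.0128
grip_force: 59.1
```

```bash
python3 - <<'E'
from h import *
capto(.158)
E
```

```text
t 7.05 p [615.5 -50.4 173.9] yaw_y 8.3 tilt [-9.0e-04  2.4e-03 -1.0e+00] q6 -0.347 F [-0.6 -0.5 -0.8] M [ 0.017 -0.035  0.005] open 12.8 grip 59.1
t 7.05 p [615.5 -50.4 173.9] yaw_y 8.3 tilt [-9.0e-04  2.4e-03 -1.0e+00] q6 -0.347 F [-0.6 -0.5 -0.8] M [ 0.017 -0.035  0.005] open 12.8 grip 59.1
tool shift cm [ 0.02 -0.12  1.59]
```

{"method": "send_rows", "body": {
  "rows": [
    [1,[0.02,-0.12,0.5],0],
    [1,[0,0,0.5],0],
    [1,[0,0,0.5],0],
    [1,[0,0,0],0],
    [1,[0,0,0],0],
    [1,[0,0,0],0]
  ]
}}

```text
t: 7.8
tool_pos: [0.6135, -0.0501, 0.1575]
tool_rot: [2.055, 2.376, 0.0]
contact_force: [-0.3, -0.2, -0.8]
opening: 0.0127
grip_force: 59.1
```

```bash
python3 - <<'E'
from h import *
capto(.150)
E
```

```text
t 7.8 p [613.5 -50.1 157.5] yaw_y 8.3 tilt [-1.e-04  1.e-04 -1.e+00] q6 -0.347 F [-0.3 -0.2 -0.8] M [-0.011  0.032  0.059] open 12.7 grip 59.1
t 7.8 p [613.5 -50.1 157.5] yaw_y 8.3 tilt [-1.e-04  1.e-04 -1.e+00] q6 -0.347 F [-0.3 -0.2 -0.8] M [-0.011  0.032  0.059] open 12.7 grip 59.1
tool shift cm [-0.04  0.08  0.75]
```

{"method": "send_rows", "body": {
  "rows": [
    [1,[0,0.04,0.15],0],
    [1,[0,0,0.15],0],
    [1,[0,0,0],0]
  ]
}}

```text
t: 8.18
tool_pos: [0.6141, -0.0501, 0.1549]
tool_rot: [2.055, 2.376, 0.0]
contact_force: [-0.8, -0.6, 2.4]
opening: 0.0126
grip_force: 59.5
```

{"method": "send_rows", "body": {
  "rows": [
    [1,[0,0,0.1],0],
    [1,[0,0,0.1],0],
    [1,[0,0,0],0]
  ]
}}

```text
t: 8.55
tool_pos: [0.6143, -0.0501, 0.1546]
tool_rot: [2.054, 2.375, 0.001]
contact_force: [-4.6, 0.5, 9.4]
opening: 0.0126
grip_force: 60.5
```

{"method": "send_rows", "body": {
  "rows": [
    [1,[0,0,-0.08],0],
    [1,[0,0.01,-0.04],-8],
    [1,[0,0.01,-0.04],-8],
    [1,[0,0,0],0]
  ]
}}

```text
t: 9.05
tool_pos: [0.6152, -0.0501, 0.1557]
tool_rot: [1.702, 2.637, 0.002]
contact_force: [-0.2, -0.1, 4.6]
opening: 0.0128
grip_force: 60.0
```

```bash
python3 - <<'E'
from h import *
capto(.150)
E
```

```text
t 9.05 p [615.2 -50.1 155.7] yaw_y 24.3 tilt [-0.0018  0.0027 -1.    ] q6 -0.626 F [-0.2 -0.1  4.6] M [0.102 0.134 0.006] open 12.8 grip 60.0
t 9.05 p [615.2 -50.1 155.7] yaw_y 24.3 tilt [-0.0018  0.0027 -1.    ] q6 -0.626 F [-0.2 -0.1  4.6] M [0.102 0.134 0.006] open 12.8 grip 60.0
tool shift cm [ 0.01 -0.06  0.57]
```

{"method": "send_rows", "body": {
  "rows": [
    [1,[0,0,-0.04],-8],
    [1,[0,0,0],0]
  ]
}}

```text
t: 9.3
tool_pos: [0.6152, -0.0501, 0.1561]
tool_rot: [1.514, 2.749, 0.002]
contact_force: [-0.6, 0.0, 5.6]
opening: 0.0125
grip_force: 60.0
```

{"method": "send_rows", "body": {
  "rows": [
    [1,[0,0.01,-0.03],-6],
    [1,[0,0,0],0]
  ]
}}

```text
t: 9.55
tool_pos: [0.6154, -0.0499, 0.1563]
tool_rot: [1.37, 2.824, 0.002]
contact_force: [0.1, 1.3, 5.9]
opening: 0.0126
grip_force: 60.0
```

{"method": "send_rows", "body": {
  "rows": [
    [1,[0,0.01,-0.02],-5],
    [1,[0,0,0],0]
  ]
}}

```text
t: 9.8
tool_pos: [0.6145, -0.0499, 0.1551]
tool_rot: [1.248, 2.882, -0.0]
contact_force: [0.5, 1.1, 3.1]
opening: 0.0129
grip_force: 59.6
```

{"method": "send_rows", "body": {
  "rows": [
    [1,[0,0.005,0],-3],
    [1,[0,0,0],0]
  ]
}}

```text
t: 10.05
tool_pos: [0.6139, -0.0499, 0.1539]
tool_rot: [-1.173, -2.913, 0.001]
contact_force: [1.2, 0.5, -0.8]
opening: 0.0127
grip_force: 59.1
```

{"method": "send_rows", "body": {
  "rows": [
    [1,[0,0,0.15],-2],
    [1,[0,0,0.15],0],
    [1,[0,0,0],0],
    [1,[0,0,0],0]
  ]
}}

```text
t: 10.55
tool_pos: [0.6142, -0.0499, 0.1517]
tool_rot: [-1.119, -2.935, 0.0]
contact_force: [0.4, 0.5, -1.2]
opening: 0.0127
grip_force: 59.1
```

```bash
python3 - <<'E'
from h import *
capto(.150)
E
```

```text
t 10.55 p [614.2 -49.9 151.7] yaw_y 48.3 tilt [ 2.e-04 -1.e-04 -1.e+00] q6 -1.044 F [ 0.4  0.5 -1.2] M [ 0.003 -0.051  0.012] open 12.7 grip 59.1
t 10.55 p [614.2 -49.9 151.7] yaw_y 48.3 tilt [ 2.e-04 -1.e-04 -1.e+00] q6 -1.044 F [ 0.4  0.5 -1.2] M [ 0.003 -0.051  0.012] open 12.7 grip 59.1
tool shift cm [-0.07  0.03  0.17]
```

{"method": "send_rows", "body": {
  "rows": [
    [1,[-0.05,0.03,0.1],0],
    [1,[0,0,0.1],0],
    [1,[0,0,0.05],0],
    [1,[0,0,0],0]
  ]
}}

```text
t: 11.05
tool_pos: [0.6151, -0.05, 0.1501]
tool_rot: [1.118, 2.935, 0.0]
contact_force: [-1.2, 0.1, 4.3]
opening: 0.0128
grip_force: 59.7
```

The cap dropped 6–7 mm off the starts, which is the click. Now I ease the pressure and screw it on clockwise.

{"method": "send_rows", "body": {
  "rows": [
    [1,[0,0,-0.14],0],
    [1,[0,-0.015,0.05],8],
    [1,[0,-0.015,0.05],8],
    [1,[0,-0.015,0.05],8],
    [1,[0,0,0],0]
  ]
}}

```text
t: 11.68
tool_pos: [0.6145, -0.0502, 0.149]
tool_rot: [1.703, 2.64, 0.0]
contact_force: [-0.7, 0.1, 0.1]
opening: 0.0129
grip_force: 59.3
```

```bash
python3 - <<'E'
from h import *
capto(.150)
E
```

```text
t 11.675 p [614.5 -50.2 149. ] yaw_y 24.4 tilt [ 0.e+00  1.e-04 -1.e+00] q6 -0.628 F [-0.7  0.1  0.1] M [ 0.04   0.002 -0.02 ] open 12.9 grip 59.3
t 11.675 p [614.5 -50.2 149. ] yaw_y 24.4 tilt [ 0.e+00  1.e-04 -1.e+00] q6 -0.628 F [-0.7  0.1  0.1] M [ 0.04   0.002 -0.02 ] open 12.9 grip 59.3
tool shift cm [-0.01  0.01 -0.1 ]
```

{"method": "send_rows", "body": {
  "rows": [
    [1,[0,-0.015,0.05],8],
    [1,[0,-0.015,0.05],8],
    [1,[0,-0.015,0.05],8],
    [1,[0,0,0],0],
    [1,[0,0,0],0]
  ]
}}

```text
t: 12.3
tool_pos: [0.6145, -0.0505, 0.1482]
tool_rot: [2.212, 2.229, 0.001]
contact_force: [1.7, -0.6, 2.4]
opening: 0.0128
grip_force: 59.5
```

```bash
python3 - <<'E'
from h import *
capto(.150)
E
```

```text
t 12.3 p [614.5 -50.5 148.2] yaw_y 0.5 tilt [-3.0e-04  1.1e-03 -1.0e+00] q6 -0.21 F [ 1.7 -0.6  2.4] M [-0.009 -0.103  0.05 ] open 12.8 grip 59.5
t 12.3 p [614.5 -50.5 148.2] yaw_y 0.5 tilt [-3.0e-04  1.1e-03 -1.0e+00] q6 -0.21 F [ 1.7 -0.6  2.4] M [-0.009 -0.103  0.05 ] open 12.8 grip 59.5
tool shift cm [ 0.01 -0.03 -0.18]
```

{"method": "send_rows", "body": {
  "rows": [
    [1,[0,-0.015,0.04],8],
    [1,[0,-0.015,0.04],8],
    [1,[0,0,0],0],
    [1,[0,0,0],0]
  ]
}}

```text
t: 12.8
tool_pos: [0.6143, -0.0505, 0.1476]
tool_rot: [2.501, 1.9, 0.001]
contact_force: [1.2, -0.5, 4.5]
opening: 0.0125
grip_force: 59.9
```

```bash
python3 - <<'E'
from h import *
capto(.150)
E
```

```text
t 12.8 p [614.3 -50.5 147.6] yaw_y -15.6 tilt [ 1.0e-04  1.4e-03 -1.0e+00] q6 0.069 F [ 1.2 -0.5  4.5] M [-0.079 -0.018 -0.015] open 12.5 grip 59.9
t 12.8 p [614.3 -50.5 147.6] yaw_y -15.6 tilt [ 1.0e-04  1.4e-03 -1.0e+00] q6 0.069 F [ 1.2 -0.5  4.5] M [-0.079 -0.018 -0.015] open 12.5 grip 59.9
tool shift cm [ 0.   -0.03 -0.24]
```

{"method": "send_rows", "body": {
  "rows": [
    [1,[0,-0.01,-0.12],0],
    [1,[0,0,0],0],
    [1,[0,0,0],0]
  ]
}}

```text
t: 13.18
tool_pos: [0.6139, -0.0504, 0.1481]
tool_rot: [2.503, 1.897, 0.001]
contact_force: [3.3, -0.8, 2.8]
opening: 0.0128
grip_force: 59.6
```

```bash
python3 - <<'E'
from h import *
capto(.150)
E
```

```text
t 13.175 p [613.9 -50.4 148.1] yaw_y -15.7 tilt [ 1.e-04  5.e-04 -1.e+00] q6 0.071 F [ 3.3 -0.8  2.8] M [-0.15  -0.412 -0.001] open 12.8 grip 59.6
t 13.175 p [613.9 -50.4 148.1] yaw_y -15.7 tilt [ 1.e-04  5.e-04 -1.e+00] q6 0.071 F [ 3.3 -0.8  2.8] M [-0.15  -0.412 -0.001] open 12.8 grip 59.6
tool shift cm [ 0.    0.01 -0.19]
```

{"method": "send_rows", "body": {
  "rows": [
    [1,[0,-0.01,0],8],
    [1,[0,-0.01,0.04],8],
    [1,[0,0,0],0],
    [1,[0,0,0],0]
  ]
}}

```text
t: 13.68
tool_pos: [0.6136, -0.0499, 0.1476]
tool_rot: [-2.742, -1.532, -0.001]
contact_force: [4.2, 1.9, 3.1]
opening: 0.0129
grip_force: 59.5
```

```bash
python3 - <<'E'
from h import *
capto(.150)
E
```

```text
t 13.675 p [613.6 -49.9 147.6] yaw_y -31.6 tilt [ 9.e-04 -0.e+00 -1.e+00] q6 0.349 F [4.2 1.9 3.1] M [ 0.254 -0.578 -0.102] open 12.9 grip 59.5
t 13.675 p [613.6 -49.9 147.6] yaw_y -31.6 tilt [ 9.e-04 -0.e+00 -1.e+00] q6 0.349 F [4.2 1.9 3.1] M [ 0.254 -0.578 -0.102] open 12.9 grip 59.5
tool shift cm [-0.03  0.02 -0.24]
```

{"method": "send_rows", "body": {
  "rows": [
    [1,[0.05,0.03,0],0],
    [1,[0,-0.01,0.04],8],
    [1,[0,-0.005,0.02],4],
    [1,[0,0,0],0],
    [1,[0,0,0],0]
  ]
}}

```text
t: 14.3
tool_pos: [0.6139, -0.0496, 0.1471]
tool_rot: [-2.888, -1.236, -0.001]
contact_force: [3.5, 2.5, 3.0]
opening: 0.0127
grip_force: 59.5
```

```bash
python3 - <<'E'
from h import *
capto(.150)
E
```

```text
t 14.3 p [613.9 -49.6 147.1] yaw_y -43.6 tilt [ 5.e-04 -3.e-04 -1.e+00] q6 0.56 F [3.5 2.5 3. ] M [ 0.494 -0.548 -0.001] open 12.7 grip 59.5
t 14.3 p [613.9 -49.6 147.1] yaw_y -43.6 tilt [ 5.e-04 -3.e-04 -1.e+00] q6 0.56 F [3.5 2.5 3. ] M [ 0.494 -0.548 -0.001] open 12.7 grip 59.5
tool shift cm [-0.07  0.   -0.29]
```

{"method": "send_rows", "body": {
  "rows": [
    [1,[0.04,0,-0.1],0],
    [1,[0,0,0],0],
    [1,[0,0,0],0]
  ]
}}

```text
t: 14.68
tool_pos: [0.6139, -0.0496, 0.1472]
tool_rot: [-2.888, -1.235, 0.001]
contact_force: [4.6, 2.0, -0.8]
opening: 0.013
grip_force: 58.9
```

```bash
python3 - <<'E'
from h import *
for i in range(3):capto(.150)
a=shot('wrist');save(a['frame'][80:400],'w3.png')
E
```

```text
t 14.675 p [613.9 -49.6 147.2] yaw_y -43.7 tilt [-4.e-04 -5.e-04 -1.e+00] q6 0.561 F [ 4.6  2.  -0.8] M [ 0.309 -0.795  0.002] open 13.0 grip 58.9
t 14.675 p [613.9 -49.6 147.2] yaw_y -43.7 tilt [-4.e-04 -5.e-04 -1.e+00] q6 0.561 F [ 4.6  2.  -0.8] M [ 0.309 -0.795  0.002] open 13.0 grip 58.9
tool shift cm [-0.06  0.   -0.28]
t 14.675 p [613.9 -49.6 147.2] yaw_y -43.7 tilt [-4.e-04 -5.e-04 -1.e+00] q6 0.561 F [ 4.6  2.  -0.8] M [ 0.309 -0.795  0.002] open 13.0 grip 58.9
t 14.675 p [613.9 -49.6 147.2] yaw_y -43.7 tilt [-4.e-04 -5.e-04 -1.e+00] q6 0.561 F [ 4.6  2.  -0.8] M [ 0.309 -0.795  0.002] open 13.0 grip 58.9
tool shift cm [-0.06  0.   -0.28]
t 14.675 p [613.9 -49.6 147.2] yaw_y -43.7 tilt [-4.e-04 -5.e-04 -1.e+00] q6 0.561 F [ 4.6  2.  -0.8] M [ 0.309 -0.795  0.002] open 13.0 grip 58.9
t 14.675 p [613.9 -49.6 147.2] yaw_y -43.7 tilt [-4.e-04 -5.e-04 -1.e+00] q6 0.561 F [ 4.6  2.  -0.8] M [ 0.309 -0.795  0.002] open 13.0 grip 58.9
tool shift cm [-0.06  0.   -0.28]
```

View pics/w3.png

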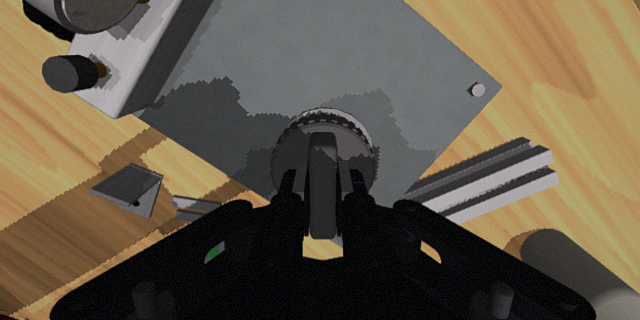

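The view shows the cap seated level on the neck at (322,165) in the crop. With the arm neutral it stays at an edge height of about 7.5 mm, which puts about 8 N on the seal. A small extra turn will let me read the torque while it moves.

{"method": "send_rows", "body": {
  "rows": [
    [1,[0.03,0.02,0.01],2]
  ]
}}

```text
t: 14.85
tool_pos: [0.6141, -0.0495, 0.1472]
tool_rot: [-2.91, -1.182, 0.001]
contact_force: [4.1, 2.2, -1.8]
opening: 0.0126
grip_force: 59.0
```

```bash
python3 - <<'E'
from h import *
state()
E
```

```text
t 14.85 p [614.1 -49.5 147.2] yaw_y -45.8 tilt [-6.e-04 -9.e-04 -1.e+00] q6 0.598 F [ 4.1  2.2 -1.8] M [ 0.366 -0.685  0.268] open 12.6 grip 59.0
```

{"method": "send_rows", "body": {
  "rows": [
    [1,[0,0,0],0]
  ]
}}

```text
t: 14.98
tool_pos: [0.6142, -0.0494, 0.1472]
tool_rot: [-2.91, -1.183, 0.001]
contact_force: [4.6, 1.1, -3.5]
opening: 0.013
grip_force: 58.8
```

```bash
python3 - <<'E'
from h import *
state()
E
```

```text
t 14.975 p [614.2 -49.4 147.2] yaw_y -45.7 tilt [-5.e-04 -9.e-04 -1.e+00] q6 0.597 F [ 4.6  1.1 -3.5] M [ 0.345 -0.745  0.096] open 13.0 grip 58.8
```

{"method": "send_rows", "body": {
  "rows": [
    [1,[0.06,0.03,0.04],0],
    [1,[0,0,0],0],
    [3,[0,0,0],0],
    [3,[0,0,0],0],
    [5,[0,0,0],0],
    [5,[0,0,0],0]
  ]
}}

```text
t: 15.72
tool_pos: [0.6152, -0.0494, 0.1477]
tool_rot: [2.91, 1.184, -0.0]
contact_force: [0.5, -0.3, 0.2]
opening: 0.05
grip_force: 0.0
```

```bash
python3 - <<'E'
from h import *
state()
E
```

```text
t 15.725 p [615.2 -49.4 147.7] yaw_y -45.7 tilt [-1.e-04  2.e-04 -1.e+00] q6 0.597 F [ 0.5 -0.3  0.2] M [-0.025  0.021  0.004] open 50.0 grip 0.0
```

Released with no residual force. I retreat straight up and check from above.

{"method": "send_rows", "body": {
  "rows": [
    [5,[0,0,-2],0],
    [5,[0,0,-4],0],
    [5,[0,0,-4],0],
    [5,[-4,0,0],0],
    [5,[-4,0,0],0],
    [5,[0,0,0],0],
    [5,[0,0,0],0]
  ]
}}

```text
t: 16.6
tool_pos: [0.5584, -0.1051, 0.2489]
tool_rot: [2.909, 1.183, 0.003]
contact_force: [-0.3, 0.1, 0.2]
opening: 0.0498
grip_force: 0.0
```

```bash
python3 - <<'E'
from h import *
state()
a=shot('wrist');save(a['frame'],'w4.png')
V,U=np.mgrid[0:400,0:640];P=world(a,U.ravel(),V.ravel());g=a['range_z'].ravel()>0
n=g&(np.hypot(P[:,0]-.6142,P[:,1]+.0494)<.036)
q=P[n&(P[:,2]>.155)];print('bar',len(q),np.median(q,0),cv2.minAreaRect((q[:,:2]*1000).astype(np.float32)))
A=np.c_[q[:,:2]-q[:,:2].mean(0),np.ones(len(q))];print('bar-top plane',np.linalg.lstsq(A[q[:,2]>.163],q[q[:,2]>.163,2],rcond=None)[0])
q=P[n&(P[:,2]>.13)&(P[:,2]<.15)];print('plate',len(q),np.median(q,0),cv2.minEnclosingCircle((q[:,:2]*1000).astype(np.float32)))
r=g&(np.abs(P[:,0]-.58)<.01)&(np.abs(P[:,1]+.10)<.03);print('tank',np.median(P[r],0))
E
```

```text
t 16.6 p [ 558.4 -105.1  248.9] yaw_y -45.7 tilt [ 0.0012  0.0014 -1.    ] q6 0.481 F [-0.3  0.1  0.2] M [ 0.024 -0.007 -0.023] open 49.8 grip 0.0
bar 1285 [ 0.61370886 -0.04831313  0.16878183] ((612.6990966796875, -48.98448944091797), (51.05378723144531, 13.669368743896484), 44.76483917236328)
bar-top plane [-9.43968633e-05  5.37448720e-04  1.68656706e-01]
plate 2961 [ 0.61282827 -0.04861923  0.14294163] ((612.7778930664062, -49.018821716308594), 31.376434326171875)
tank [ 0.58277655 -0.10649908  0.32993561]
```

View pics/w4.png

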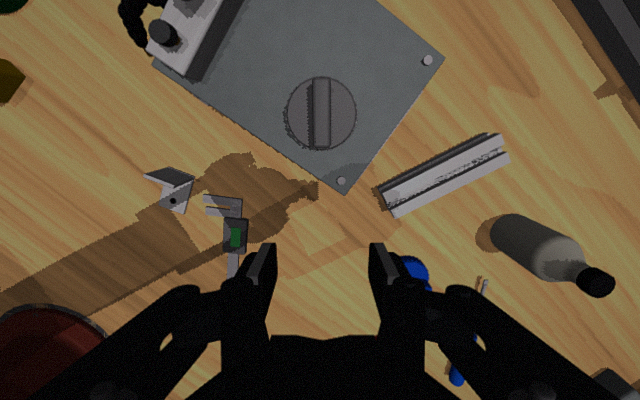

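The cap sits level on the neck at (321,113). Its bar is at 44.8°, so it has not sprung back. The bar top is at about 168 mm, giving an edge height of about 7.1 mm and roughly 10 N on the seal. The other objects in view look undisturbed, so I hand in.

```bash
python3 -c "
from station import ctrl
print(ctrl.finish_job())"
```

```text
the job is handed in; nothing more can be done
None
```

The grey cap was clicked backwards off the thread starts, then screwed on hand-tight (about 10 N on the seal, estimated from its height) and released; nothing else was touched, and the job was handed in at about 17 s.

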